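Fasten the toolbox hatch with its quarter-turn stud

TASK

Of the two slotted studs on the toolbox hatch, the one whose slot lies across the box is unfastened (the fastened one's slot lies along it). Lift the flat key out of its wooden stand, fit its blade in that stud's slot, press the stud down against its spring without ever pushing harder than about 25 N, and turn it a quarter turn clockwise until it stays down in its catch; then stand the key back in the slit of its stand as it was. Leave the fastened stud, the mallet, jar and torch alone.

Things in the scene. Friction and masses are not known exactly. Their poses are not given: they have to be found in the camera images.
- key_grip (a point): Centre of the handle of the loose flat key (60 g) standing blade down in the stand. Handle: black plastic, 14 mm thick along x, 30 mm wide along y, 50 mm tall along z (25 mm above and below this point). Below it a steel blade 3 mm thick (x), 20 mm wide (y), reaching 18 mm below the handle's underside: the tip is 43 mm below this point. z points up.
- stand: Fixed wooden block 70 x 70 mm, 30 mm high; origin at the centre of its underside. In its top an open central slit 7 mm wide along its x, 24 mm long along its y, 21 mm deep, mouth chamfered 2 mm. The key stands with its blade in the slit and the handle's underside on the top, key_grip then 55 mm above this origin.
- boss_a: Fixed round black collar, 45 mm outside, 31 mm inside, 18 mm high, around the UNFASTENED stud; origin on the stud's axis at the collar's underside, z up. The stud is a steel disc 28 mm across with a straight slot across it, open at both ends, 4.5 mm wide (6.5 mm at the bevelled mouth), 6 mm deep. Before turning the slot runs along this x axis.
- boss_a_rim (a point): Centre of that collar's top. At first the stud's top is 3 to 17 mm above this point: it differs each time and is not measured, so find it by feel. The stud is sprung: 3 N starts it moving down, then 1.2 N more per mm. It must go 6 mm down (about 10 N) before it turns freely past 8 degrees, and bottoms hard at 8 mm (about 13 N).
- stud_turn (a joint): Angle the stud has turned clockwise from above, rad: 0 at the start. Held down it turns against a weak spring (under 0.1 N m) to a stop at 1.66. Past 1.25 it is over its catch: let up there it rises a little, stays 3.5 mm lower than at first and stays turned by 1.35 or more; let up earlier it creeps back. The blade has 4 to 6 degrees of play in the slot, so turn the key about 90 degrees.
- boss_b: The same kind of collar around the stud that is already FASTENED (its top 2 mm above the collar's top, its slot roughly along the toolbox's length); not to be touched. Origin on its axis at the collar's underside.
- toolbox: Green plastic toolbox, fixed, 200 mm along x, 360 mm along y (its length), origin at the centre of its underside on the bench; the grey hatch plate on top is 134 mm above the bench. The two collars stand on the hatch, about 200 mm apart along y, either one on either side.
- mallet: Bystander: orange rubber mallet lying down; head 60 x 100 x 60 mm with the origin at the centre of its underside, wooden handle 24 mm thick reaching 250 mm along its -x.
- jar: Bystander: grey plastic screw jar, 68 mm across, 85 mm high, origin at the centre of its underside.
- torch: Bystander: small aluminium torch standing on its lens, 36 mm across, 115 mm high, origin at the centre of its underside.

How it is judged:
By the outcome, as a careful person would: the job done as asked, in the order asked, and still so for the second after the job is handed in, with the robot touching nothing.
It also fails if it takes over 72 s, if anything falls off the work surface, if the arm or the gripper's body presses on something with over 40 N, if the wrist force passes 120 N, or if a joint passes its speed limit or range.

ROBOT

A 6-joint arm with a two-finger parallel gripper is mounted at the origin on the work surface. World frame = base frame: x ahead of the robot, y to its left, z up, the work surface at z = 0. Lengths are in m, angles in degrees, forces in N, time in s.
With the tool pointing down it reaches from about 0.325 to 0.9 m from the base axis. Payload 3.5 kg.
Tool frame: the origin (TCP) lies midway between the tips of the shut fingers; the grasp point (between the pads) lies 19 mm behind it; z points along the fingers, y is the line along which they close (so a half turn about z gives the same grasp; the last joint's range is limited). The gripper opens to 85 mm and grips with 20 to 120 N. Pads are 22 mm wide; open, the fingers measure 114 mm over their backs; the gripper's body (76 mm by 85 mm) begins 54 mm behind the grasp point. The pads swing forward as they close: fully open they stand 13 mm farther back than shut.
Start: joints at [-74.507, 15.837, -1.513, 72.651, 0, 84.076], TCP at [0.228, -0.582, 0.231] pointing down, gripper open.
Joint ranges: [-178.77, 178.77], [-48.84, 107.48], [-61.69, 71.31], [-111.58, 123.2], [-90, 87.43], [-180, 180]. Speed limits (degrees/s): [147.25, 147.25, 180, 180, 180, 180].

INTERFACE

Orientations are given as a 3x3 rotation matrix whose columns are the frame's x, y, z axes.
In Python, from plant import robot gives the robot as it stands.
- The arm moves only by the tool arm_command, never from a script. Its argument "increments" is a list that holds one entry, the list of rows, each a list of 7 numbers: the turn, a rotation vector about the world's x, y, z in degrees, then the shift along the world's x, y, z in m, then the closure in counts, from 0 (fully open) to 255 (shut). A call has 1 to 20 rows; each row shifts and turns the commanded pose from where the row before left it; what a row does not reach is not made up. A row lasts 1/10 s, in which the tool goes at most 50 mm and 8.59 degrees, less where a joint would pass 70% of its speed; a pose out of reach is approached as far as the arm can. A call is refused whole if a number of a shift passes 0.05 or a number of a turn 8.59, either way. A call with a gripper value outside its range is refused whole. The fingers move at their own pace and stop on an object; the grip force is fixed at half the most. Time passes only in rows, so rows that do not move let the fingers close. It gives the time, the measured TCP pose, the force, the opening and the grip force at its end, in the units of the state.
- robot.sense(): the state, without advancing time (a new reading comes with each control period).
- robot.get_image(name): name is "side" or "top" or "wrist"; returns (picture, depth): 420x560x3 uint8, red, green, blue; 420x560 float32, m along the optical axis (not along the pixel's ray), 0 where there is no reading.
- robot.camera_model(name): a dict with "fx", "fy", "cx", "cy" (pixels), "D" ([k1, k2, p1, p2, k3] as OpenCV has them; the pictures are not rectified), "R" (3x3) and "t" (3): a world point X has camera coordinates R X + t; the wrist camera has in their place "hand_eye" (4x4, takes a point from camera to tool coordinates, whose origin is the TCP and whose axes are the flange's). Camera axes: x right, y down, z forward; pixel columns grow to the right and rows downward; lengths in m; the calibration is good to about 2 mm. A picture is of the moment at which its call begins: read the wrist's pose just before it. camera_model takes no time and is no camera call.
- robot.finish_job(): hands the job in; it is judged then, once.
The state is a dict: "clock": time; "joint_pos": joint angles; "joint_vel": joint speeds; "joint_torque": joint torques, N m; "tool_pos": TCP position; "tcp_rot": TCP orientation; "contact_force": force on the tool from outside, world axes, zero at the start; "torque": the same for the moment, N m; "width": finger opening in m; "finger_force": force on a finger pad.
Only numpy, scipy, OpenCV 4.12 (cv2) and the standard library are available. Lean on these libraries where they do the work, as an engineer would, in place of code of your own. Each camera call takes 0.05 s, during which the arm holds its last target. There are 200 camera calls.

## Working session

There is one attempt and no reset: what is moved stays moved. The work goes in short steps, Python scripts to look and compute and a tool call to move; the robot and the scene stay as the last step left them, time stands still between calls to the robot, and variables do not carry over. Pictures are saved under pics/ and viewed, at most 10 in all, crops included, and the job is handed in when it is done.

Besides the shell and the picture viewer there is one more tool, called after "Call:" as name([rows], argument=value, ...), one row to a line, values as JSON. arm_command: Moves the arm, as the interface text tells. Its arguments: {"type":"object","properties":{"increments":{"type":"array","items":{"type":"array","items":{"type":"array","items":{"type":"number"}}}}},"required":["increments"]}

```bash
mkdir -p pics; ls; python3 - <<'E'
from plant import robot
import cv2,numpy as np
s=robot.sense()
print({k:np.round(v,3).tolist() for k,v in s.items()})
for n in("top","side"):
    p,d=robot.get_image(n); np.savez(f"pics/{n}0.npz",p=p,d=d); cv2.imwrite(f"pics/{n}0.png",p[:,:,::-1])
    print(n,robot.camera_model(n))
print(robot.camera_model("wrist"))
E
```

```text
pics
{'clock': 0.0, 'joint_pos': [-74.507, 15.879, -1.599, 72.651, -0.001, 84.076], 'joint_vel': [0.044, -0.066, -0.014, 0.078, 0.048, 0.066], 'joint_torque': [-0.0, -44.551, 29.521, 0.016, -0.0, 0.0], 'tool_pos': [0.228, -0.581, 0.23], 'tcp_rot': [[0.931, 0.365, -0.001], [0.365, -0.931, 0.002], [0.0, -0.002, -1.0]], 'contact_force': [0.387, 0.517, 0.76], 'torque': [0.003, 0.019, 0.019], 'finger_force': 0.0, 'width': 0.085}
top {'fx': 402.2723706245512, 'fy': 402.2723706245512, 'cx': 280.00183251341656, 'cy': 203.93955743767492, 'D': array([-0.01560587,  0.        ,  0.        ,  0.        ,  0.        ]), 'R': array([[-0.02517655, -0.99946675,  0.02079299],
       [-0.98329176,  0.02100729, -0.18082038],
       [ 0.18028716, -0.02499801, -0.98329631]]), 't': array([-0.01474263,  0.59067236,  1.03827108])}
side {'fx': 469.5778057857015, 'fy': 469.5778057857015, 'cx': 275.42566620965584, 'cy': 219.43656925648477, 'D': array([-0.06697889,  0.        ,  0.        ,  0.        ,  0.        ]), 'R': array([[-0.99905297, -0.04324034,  0.00484014],
       [-0.03090303,  0.62685956, -0.77851917],
       [ 0.03062935, -0.77793147, -0.62760216]]), 't': array([0.58054246, 0.13412131, 1.25332202])}
{'fx': 331.74012880085155, 'fy': 331.74012880085155, 'cx': 284.0877076223701, 'cy': 213.4683441640719, 'D': array([-0.06291352,  0.        ,  0.        ,  0.        ,  0.        ]), 'hand_eye': array([[ 5.73512609e-04, -9.53803390e-01, -3.00430964e-01,
         7.75788535e-02],
       [ 9.99999810e-01,  6.15011172e-04, -4.35615584e-05,
         8.12745276e-04],
       [ 2.26317561e-04, -3.00430882e-01,  9.53803561e-01,
        -1.42875163e-01],
       [ 0.00000000e+00,  0.00000000e+00,  0.00000000e+00,
         1.00000000e+00]])}
```

View pics/top0.png

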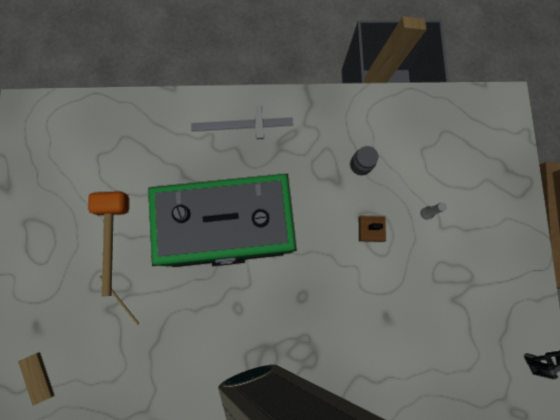

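View pics/side0.png

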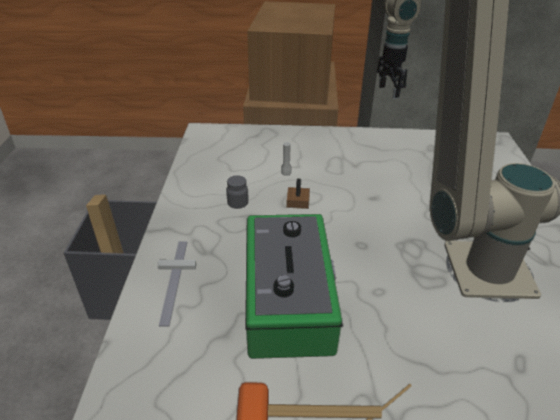

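```bash
cat > h.py <<'E'
import numpy as np,cv2
from plant import robot
def ray(name,uv,s=None):
    c=robot.camera_model(name);K=np.array([[c['fx'],0,c['cx']],[0,c['fy'],c['cy']],[0,0,1]])
    uv=np.array(uv,float).reshape(-1,1,2)
    n=cv2.undistortPoints(uv,K,np.array(c['D'])).reshape(-1,2);n=np.c_[n,np.ones(len(n))]
    if name=='wrist':
        H=c['hand_eye'];R=s['tcp_rot'];R=np.array(R);o=R@H[:3,3]+np.array(s['tool_pos']);return o,n@(R@H[:3,:3]).T
    return -c['R'].T@c['t'], n@c['R']
def onz(name,uv,z,s=None):
    o,d=ray(name,uv,s);return o+d*((z-o[2])/d[:,2])[:,None]
def cloud(name,depth,s=None):
    h,w=depth.shape;v,u=np.mgrid[:h,:w];o,d=ray(name,np.c_[u.ravel(),v.ravel()],s)
    return (o+d*depth.ravel()[:,None]).reshape(h,w,3)
E
python3 - <<'E'
from h import *
P={}
for n in("top","side"):
    z=np.load(f"pics/{n}0.npz");P[n]=z['p'];C=cloud(n,z['d'])
    if n=='top':
        for uv in[(180,214),(260,218),(365,222),(376,227),(372,235),(220,220),(366,155),(437,208),(320,320)]:print(uv,C[uv[1],uv[0]].round(4))
    else:
        for uv in[(284,285),(292,228),(298,183),(290,203)]:print(n,uv,C[uv[1],uv[0]].round(4))
def cr(p,x,y,w,h,s):return cv2.resize(p[y:y+h,x:x+w,::-1],None,fx=s,fy=s,interpolation=cv2.INTER_CUBIC)
a=cr(P['top'],155,190,130,50,6);b=cr(P['top'],350,205,50,50,6);c=cr(P['side'],260,170,80,50,6)
out=np.zeros((600,780,3),np.uint8);out[:300,:780]=a;out[300:,:300]=b;out[300:,300:780]=c
cv2.imwrite('pics/crop.png',out)
E
```

```text
(180, 214) [0.5513 0.2177 0.1588]
(260, 218) [0.5376 0.0238 0.1561]
(365, 222) [ 0.5384 -0.2624  0.0329]
(376, 227) [ 0.5182 -0.2795  0.0799]
(372, 235) [ 0.5023 -0.2803  0.0293]
(220, 220) [0.5378 0.1236 0.1362]
(366, 155) [ 0.7139 -0.2639  0.0867]
(437, 208) [ 0.5611 -0.4361  0.1062]
(320, 320) [ 0.2774 -0.1302  0.0021]
side (284, 285) [0.5537 0.2351 0.1627]
side (292, 228) [0.5397 0.0285 0.1467]
side (298, 183) [ 0.5242 -0.2708  0.0762]
side (290, 203) [ 0.5468 -0.2443  0.019 ]
```

View pics/crop.png

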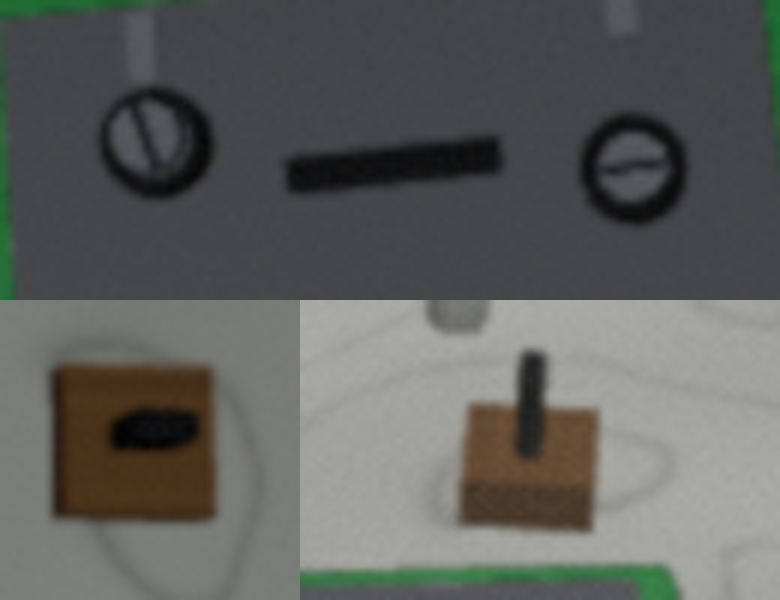

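Top crop: left collar (180,214) is the raised stud with its slot across the box, the right one (260,218) is fastened along it; the key stands at (376,227) with its width along world y. First a close wrist look at the unfastened stud.

Call:
arm_command([
  [[0,0,3.43,0.0162,0.04,0.002,0],[0,0,3.43,0.0162,0.04,0.002,0],[0,0,3.43,0.0162,0.04,0.002,0],[0,0,3.43,0.0162,0.04,0.002,0],[0,0,3.43,0.0162,0.04,0.002,0],[0,0,3.43,0.0162,0.04,0.002,0],[0,0,3.43,0.0162,0.04,0.002,0],[0,0,3.43,0.0162,0.04,0.002,0],[0,0,3.43,0.0162,0.04,0.002,0],[0,0,3.43,0.0162,0.04,0.002,0],[0,0,3.43,0.0162,0.04,0.002,0],[0,0,3.43,0.0162,0.04,0.002,0],[0,0,3.43,0.0162,0.04,0.002,0],[0,0,3.43,0.0162,0.04,0.002,0],[0,0,3.43,0.0162,0.04,0.002,0],[0,0,3.43,0.0162,0.04,0.002,0],[0,0,3.43,0.0162,0.04,0.002,0],[0,0,3.43,0.0162,0.04,0.002,0],[0,0,3.43,0.0162,0.04,0.002,0],[0,0,3.43,0.0162,0.035,0.002,0]],
])

```text
clock: 2.1
tool_pos: [0.5522, 0.2152, 0.2708]
tcp_rot: [[-0.004, 1.0, -0.001], [1.0, 0.004, -0.0], [-0.0, -0.001, -1.0]]
contact_force: [0.8, -0.8, 0.6]
width: 0.0856
finger_force: 0.0
```

Call:
arm_command([
  [[0,0,0,0,0,0,0],[0,0,0,0,0,0,0],[0,0,0,0,0,0,0]],
])

```text
clock: 2.4
tool_pos: [0.5514, 0.2123, 0.2708]
tcp_rot: [[0.001, 1.0, -0.002], [1.0, -0.001, -0.001], [-0.001, -0.002, -1.0]]
contact_force: [-0.8, 0.1, -0.3]
width: 0.0855
finger_force: 0.0
```

```bash
python3 - <<'E'
from h import *
s=robot.sense();print(s['tool_pos'],np.degrees(np.arctan2(s['tcp_rot'][1][0],s['tcp_rot'][0][0])),s['tcp_rot'][2],s['contact_force'],s['joint_pos'])
p,d=robot.get_image('wrist');np.savez('pics/w1.npz',p=p,d=d,R=s['tcp_rot'],t=s['tool_pos'])
cv2.imwrite('pics/w1.png',p[:,:,::-1])
E
```

```text
[0.55144448 0.21231834 0.27077653] 89.96479667526114 [-7.61004743e-04 -1.50689749e-03 -9.99998575e-01] [-0.77366658  0.14722969 -0.2551538 ] [ 1.48011743e+01  1.14350959e+01 -2.35765744e+00  7.63018720e+01
 -2.00407559e-02  1.04836427e+02]
```

View pics/w1.png

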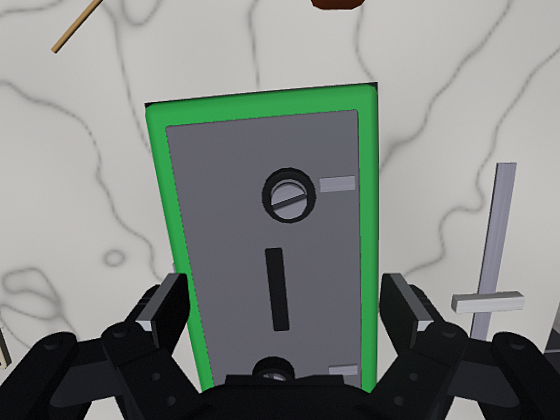

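```bash
python3 - <<'E'
from h import *
z=np.load('pics/w1.npz');s=dict(tcp_rot=z['R'],tool_pos=z['t']);C=cloud('wrist',z['d'],s)
x0,y0=255,160
sub=C[y0:y0+70,x0:x0+70].reshape(-1,3)
print('hatch z',np.median(C[230:240,300:340,2]))
print(np.histogram(sub[:,2],bins=np.arange(.12,.18,.002)))
m=(C[...,2]>.143)&(C[...,2]<.154);m[:y0]=0;m[y0+70:]=0;m[:,:x0]=0;m[:,x0+70:]=0
rim=C[m];m2=(C[...,2]>.1545);m2[:y0]=0;m2[y0+70:]=0;m2[:,:x0]=0;m2[:,x0+70:]=0
st=C[m2]
from scipy.optimize import least_squares
for nm,q in(('rim',rim),('stud',st)):
    print(nm,len(q),np.median(q[:,2]),q[:,:2].min(0),q[:,:2].max(0),(q[:,:2].min(0)+q[:,:2].max(0))/2)
im=cv2.resize(z['p'][y0:y0+70,x0:x0+70,::-1],(600,600),interpolation=cv2.INTER_CUBIC);cv2.imwrite('pics/w1c.png',im)
E
```

```text
hatch z 0.1342458589504834
(array([   0,    0,    0,    0,    0,    1,  919, 1650,   80,   26,   24,
         19,   21,   26,   25,  492,  559,    7,   21,   98,  101,   46,
        432,  338,    2,    0,    0,    0,    0]), array([0.12 , 0.122, 0.124, 0.126, 0.128, 0.13 , 0.132, 0.134, 0.136,
       0.138, 0.14 , 0.142, 0.144, 0.146, 0.148, 0.15 , 0.152, 0.154,
       0.156, 0.158, 0.16 , 0.162, 0.164, 0.166, 0.168, 0.17 , 0.172,
       0.174, 0.176, 0.178]))
rim 1132 0.1519925624483533 [0.53413661 0.19828634] [0.57853811 0.24217554] [0.55633736 0.22023094]
stud 1057 0.16560736519859903 [0.5426795 0.2066364] [0.56960073 0.28891226] [0.55614012 0.24777433]
```

View pics/w1c.png

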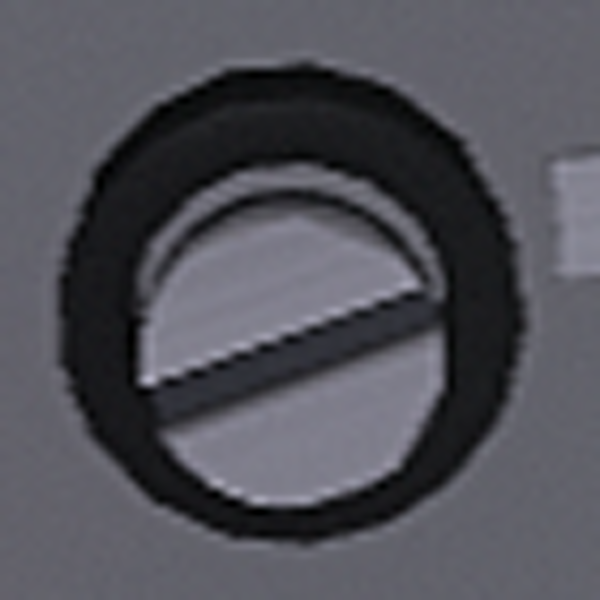

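```bash
python3 - <<'E'
from h import *
z=np.load('pics/w1.npz');s=dict(tcp_rot=z['R'],tool_pos=z['t']);C=cloud('wrist',z['d'],s)
f=lambda u,v:(255+(u+.5)/8.571-.5,160+(v+.5)/8.571-.5)
for a,b in(((145,388),(425,290)),((165,432),(445,325))):
    q=onz('wrist',[f(*a),f(*b)],.166,s);d=q[1]-q[0];print(q.round(4),np.degrees(np.arctan2(d[1],d[0])),'mid y at x=.5563',np.interp(.5563,q[:,0],q[:,1]))
w=C[160:230,255:325].reshape(-1,3);r=np.hypot(w[:,0]-.5563,w[:,1]-.2203)
q=w[(r<.013)&(w[:,2]>.157)&(w[:,2]<.1625)][:,:2];print(len(q),q.mean(0));_,S,V=np.linalg.svd(q-q.mean(0));print(np.degrees(np.arctan2(V[0,1],V[0,0]))%180,S/np.sqrt(len(q)))
t=w[(r<.02)&(w[:,2]>.1645)];print(np.median(t[:,2]),t.min(0),t.max(0),(t.min(0)+t.max(0))/2)
# hatch orientation: dark strip
E
```

```text
[[0.5425 0.2177 0.166 ]
 [0.5677 0.2268 0.166 ]] 19.944431495671736 mid y at x=.5563 0.22267350712888603
[[0.5443 0.2135 0.166 ]
 [0.5696 0.2236 0.166 ]] 21.714427242831416 mid y at x=.5563 0.21828874165810877
158 [0.55691921 0.21907886]
20.336548677977817 [0.00744265 0.00110507]
0.16594711655260663 [0.54290449 0.2066364  0.16451434] [0.56930403 0.23341919 0.16839113] [0.55610426 0.2200278  0.16645273]
```

Crop: stud top at z≈0.166 centred (0.556, 0.220), slot at ≈20.6° from world x, consistent with collar height 0.152. Now to the key.

Call:
arm_command([
  [[0,0,0,-0.0025,-0.04,0,0],[0,0,0,-0.0025,-0.04,0,0],[0,0,0,-0.0025,-0.04,0,0],[0,0,0,-0.0025,-0.04,0,0],[0,0,0,-0.0025,-0.04,0,0],[0,0,0,-0.0025,-0.04,0,0],[0,0,0,-0.0025,-0.04,0,0],[0,0,0,-0.0025,-0.04,-0.016,0],[0,0,0,-0.0025,-0.04,-0.016,0],[0,0,0,-0.0025,-0.04,-0.016,0],[0,0,0,-0.0025,-0.04,-0.016,0],[0,0,0,-0.0025,-0.04,-0.016,0],[0,0,0,0,0,0,0],[0,0,0,0,0,0,0],[0,0,0,0,0,0,0],[0,0,0,0,0,0,0]],
])

```text
clock: 4.05
tool_pos: [0.5224, -0.266, 0.1923]
tcp_rot: [[-0.001, 1.0, 0.001], [1.0, 0.001, -0.001], [-0.001, 0.001, -1.0]]
contact_force: [0.2, 0.4, 1.2]
width: 0.0853
finger_force: 0.0
```

```bash
python3 - <<'E'
from h import *
s=robot.sense();print(s['tool_pos'])
p,d=robot.get_image('wrist');np.savez('pics/w2.npz',p=p,d=d,R=s['tcp_rot'],t=s['tool_pos'])
C=cloud('wrist',d,s);w=C.reshape(-1,3);near=np.hypot(w[:,0]-.52,w[:,1]+.272)<.06
k=w[near&(w[:,2]>.074)&(w[:,2]<.09)];print('top',len(k),np.median(k[:,2]),np.percentile(k,1,0),np.percentile(k,99,0))
r=cv2.minAreaRect((k[:,:2]*1000).astype(np.float32));print(r)
t=w[near&(w[:,2]>.0275)&(w[:,2]<.0325)];print('stand',cv2.minAreaRect((t[:,:2]*1000).astype(np.float32)))
cv2.imwrite('pics/w2.png',p[:,:,::-1])
E
```

```text
[ 0.52239687 -0.26601349  0.19227607]
top 581 0.07981206409439756 [ 0.5168771  -0.29687359  0.07508556] [ 0.53083073 -0.26792272  0.08178029]
((523.8443603515625, -282.5516662597656), (29.80506706237793, 13.978547096252441), 85.84272003173828)
stand ((522.9766235351562, -283.00006103515625), (70.79969787597656, 70.1378173828125), 87.27215576171875)
```

View pics/w2.png

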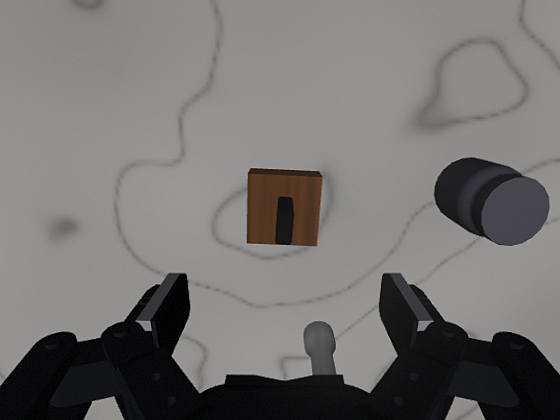

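Wrist view: key handle top at (285,220) on the stand, top centre (0.5237,-0.2826), z 0.080 as expected, 30x14 mm, yaw ≈86.5°. Descend and grip.

Call:
arm_command([
  [[0,0,-1.75,0.0006,-0.0083,0,0],[0,0,-1.75,0.0006,-0.0083,0,0],[0,0,0,0,0,-0.022,0],[0,0,0,0,0,-0.022,0],[0,0,0,0,0,-0.022,0],[0,0,0,0,0,-0.022,0],[0,0,0,0,0,-0.022,0],[0,0,0,0,0,-0.022,0],[0,0,0,0,0,-0.022,0],[0,0,0,0,0,0,0],[0,0,0,0,0,0,0],[0,0,0,0,0,0,0]],
])

```text
clock: 5.3
tool_pos: [0.5246, -0.2844, 0.0387]
tcp_rot: [[0.061, 0.998, 0.002], [0.998, -0.061, -0.001], [-0.001, 0.002, -1.0]]
contact_force: [-0.5, -0.2, 0.3]
width: 0.0854
finger_force: 0.0
```

Call:
arm_command([
  [[0,0,0,0,0,0,255],[0,0,0,0,0,0,255],[0,0,0,0,0,0,255],[0,0,0,0,0,0,255],[0,0,0,0,0,0,255],[0,0,0,0,0,0,255],[0,0,0,0,0,0,255],[0,0,0,0,0,0,255],[0,0,0,0,0,0,255],[0,0,0,0,0,0,255]],
])

```text
clock: 6.3
tool_pos: [0.5234, -0.2835, 0.0376]
tcp_rot: [[0.061, 0.998, 0.0], [0.998, -0.061, -0.0], [-0.0, 0.0, -1.0]]
contact_force: [-1.6, 0.3, 5.4]
width: 0.013
finger_force: 59.1
```

Call:
arm_command([
  [[0,0,0,0,0,0.01,255],[0,0,0,0,0,0.01,255],[0,0,0,0,0,0.02,255],[0,0,0,0,0,0.02,255],[0,0,0,0,0,0.02,255],[0,0,0,0,0,0.02,255],[0,0,8.15,0.0023,0.036,0.02,255],[0,0,8.15,0.0023,0.036,0.02,255],[0,0,8.15,0.0023,0.036,0.02,255],[0,0,8.15,0.0023,0.036,0.02,255],[0,0,8.15,0.0023,0.036,0.02,255],[0,0,8.15,0.0023,0.036,0,255],[0,0,8.15,0.0023,0.036,0,255],[0,0,8.15,0.0023,0.036,0,255],[0,0,8.15,0.0023,0.036,0,255],[0,0,8.15,0.0023,0.036,0,255],[0,0,8.15,0.0023,0.036,0,255],[0,0,8.15,0.0023,0.036,0,255],[0,0,8.15,0.0023,0.036,0,255],[0,0,8.15,0.0023,0.036,0,255]],
])

```text
clock: 8.3
tool_pos: [0.5556, 0.2222, 0.2381]
tcp_rot: [[-0.934, -0.358, 0.001], [-0.358, 0.934, 0.0], [-0.001, -0.0, -1.0]]
contact_force: [-0.0, 0.1, -0.1]
width: 0.0132
finger_force: 58.5
```

Call:
arm_command([
  [[0,0,0,0,0,0,255],[0,0,0,0,0,0,255],[0,0,0,0,0,0,255],[0,0,0,0,0,0,255]],
])

```text
clock: 8.7
tool_pos: [0.5556, 0.2194, 0.2375]
tcp_rot: [[-0.937, -0.35, -0.0], [-0.35, 0.937, -0.0], [0.0, -0.0, -1.0]]
contact_force: [-0.1, -0.1, -0.3]
width: 0.0135
finger_force: 58.7
```

```bash
python3 - <<'E'
from h import *
s=robot.sense();print(s['tool_pos'],np.degrees(np.arctan2(s['tcp_rot'][1][0],s['tcp_rot'][0][0])),s['contact_force'],s['torque'],s['joint_pos'].round(1))
p,d=robot.get_image('wrist');np.savez('pics/w3.npz',p=p,d=d,R=s['tcp_rot'],t=s['tool_pos'])
cv2.imwrite('pics/w3.png',cv2.resize(p[140:290,180:380,::-1],(800,600),interpolation=cv2.INTER_CUBIC))
E
```

```text
[0.55558863 0.21943544 0.23748031] -159.4983786085555 [-0.14862039 -0.06746574 -0.31462964] [0.00435884 0.0176164  0.06887216] [15.4 12.9 -4.6 72.5 -0.  -5.1]
```

View pics/w3.png

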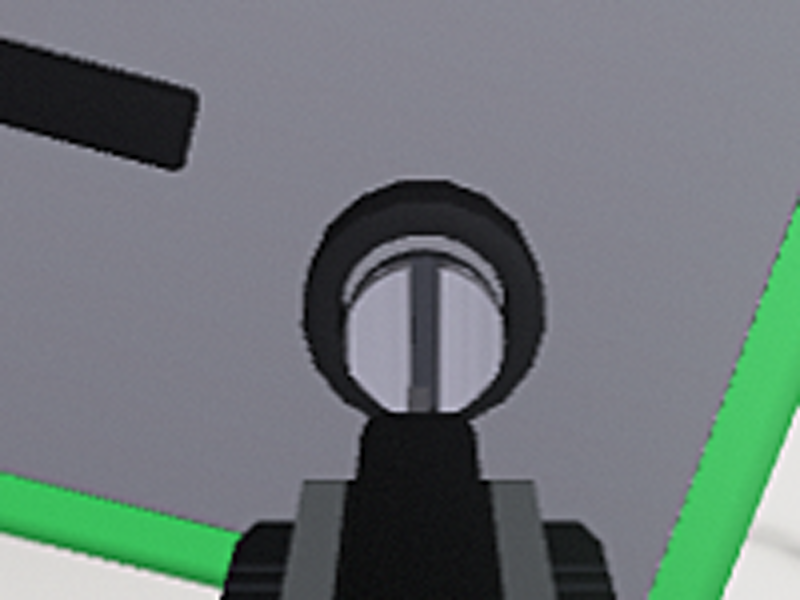

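Wrist crop: the key (centre column ~420) and blade sit nearly over the vertical slot (column ~424); about 0.7 mm sideways correction. Apply and descend to just above the stud.

Call:
arm_command([
  [[0,0,0,0.0007,0.001,-0.01,255],[0,0,0,0,0,-0.01,255],[0,0,0,0,0,-0.01,255],[0,0,0,0,0,-0.008,255],[0,0,0,0,0,0,255],[0,0,0,0,0,0,255],[0,0,0,0,0,0,255]],
])

```text
clock: 9.45
tool_pos: [0.5567, 0.2217, 0.1998]
tcp_rot: [[-0.936, -0.352, 0.001], [-0.352, 0.936, 0.0], [-0.001, -0.0, -1.0]]
contact_force: [0.3, 0.6, 0.2]
width: 0.0134
finger_force: 58.7
```

Call:
arm_command([
  [[0,0,0,0,0,-0.001,255],[0,0,0,0,0,-0.001,255],[0,0,0,0,0,-0.001,255],[0,0,0,0,0,-0.001,255],[0,0,0,0,0,-0.001,255],[0,0,0,0,0,-0.001,255],[0,0,0,0,0,-0.001,255],[0,0,0,0,0,-0.001,255],[0,0,0,0,0,-0.001,255],[0,0,0,0,0,0,255]],
])

```text
clock: 10.45
tool_pos: [0.5562, 0.2215, 0.1901]
tcp_rot: [[-0.936, -0.352, -0.0], [-0.352, 0.936, -0.0], [0.0, 0.0, -1.0]]
contact_force: [-0.0, -0.2, -0.7]
width: 0.0133
finger_force: 58.7
```

Call:
arm_command([
  [[0,0,0,0,0,-0.001,255],[0,0,0,0,0,-0.001,255],[0,0,0,0,0,-0.001,255],[0,0,0,0,0,0,255],[0,0,0,0,0,0,255]],
])

```text
clock: 10.95
tool_pos: [0.5562, 0.2215, 0.1872]
tcp_rot: [[-0.936, -0.352, -0.0], [-0.352, 0.936, -0.0], [0.0, -0.0, -1.0]]
contact_force: [0.1, -1.0, -0.6]
width: 0.0135
finger_force: 58.7
```

Call:
arm_command([
  [[0,0,0,0,0,-0.001,255],[0,0,0,0,0,-0.001,255],[0,0,0,0,0,0,255],[0,0,0,0,0,0,255]],
])

```text
clock: 11.35
tool_pos: [0.5564, 0.2215, 0.1854]
tcp_rot: [[-0.936, -0.352, 0.0], [-0.352, 0.936, -0.0], [-0.0, -0.0, -1.0]]
contact_force: [0.8, -0.5, -1.4]
width: 0.0136
finger_force: 58.8
```

Call:
arm_command([
  [[0,0,0,0,0,-0.001,255],[0,0,0,0,0,-0.001,255],[0,0,0,0,0,0,255],[0,0,0,0,0,0,255]],
])

```text
clock: 11.75
tool_pos: [0.5565, 0.2216, 0.1838]
tcp_rot: [[-0.936, -0.352, 0.001], [-0.352, 0.936, 0.0], [-0.001, -0.0, -1.0]]
contact_force: [-1.1, -0.3, 3.9]
width: 0.0134
finger_force: 59.0
```

Call:
arm_command([
  [[0,0,0,0,0,-0.001,255],[0,0,0,0,0,-0.001,255],[0,0,0,0,0,0,255],[0,0,0,0,0,0,255]],
])

```text
clock: 12.15
tool_pos: [0.5565, 0.2216, 0.1819]
tcp_rot: [[-0.936, -0.352, 0.001], [-0.352, 0.936, 0.0], [-0.001, -0.0, -1.0]]
contact_force: [-1.6, -1.1, 5.3]
width: 0.0134
finger_force: 59.4
```

Call:
arm_command([
  [[0,0,0,0,0,-0.001,255],[0,0,0,0,0,-0.001,255],[0,0,0,0,0,-0.001,255],[0,0,0,0,0,0,255],[0,0,0,0,0,0,255]],
])

```text
clock: 12.65
tool_pos: [0.5566, 0.2216, 0.1795]
tcp_rot: [[-0.936, -0.352, 0.001], [-0.352, 0.936, 0.0], [-0.001, -0.0, -1.0]]
contact_force: [-2.4, -1.3, 8.7]
width: 0.0133
finger_force: 59.8
```

Call:
arm_command([
  [[0,0,0,0,0,-0.001,255],[0,0,0,0,0,-0.001,255],[0,0,0,0,0,0,255],[0,0,0,0,0,0,255]],
])

```text
clock: 13.05
tool_pos: [0.5566, 0.2216, 0.178]
tcp_rot: [[-0.936, -0.352, 0.001], [-0.352, 0.936, 0.0], [-0.001, -0.0, -1.0]]
contact_force: [-3.0, -0.8, 11.2]
width: 0.0135
finger_force: 60.0
```

Call:
arm_command([
  [[0,0,-4,0,0,-0.0003,255],[0,0,-4,0,0,0,255],[0,0,-4,0,0,0,255],[0,0,-4,0,0,0,255],[0,0,-4,0,0,0,255],[0,0,0,0,0,0,255]],
])

```text
clock: 13.65
tool_pos: [0.5569, 0.2211, 0.1778]
tcp_rot: [[-1.0, -0.009, 0.002], [-0.009, 1.0, -0.001], [-0.002, -0.001, -1.0]]
contact_force: [-3.3, -3.5, 10.7]
width: 0.0131
finger_force: 60.3
```

```bash
python3 -c "
from h import *
s=robot.sense();print(s['tool_pos'],np.degrees(np.arctan2(s['tcp_rot'][1][0],s['tcp_rot'][0][0])),s['contact_force'],s['torque'])"
```

```text
[0.55691807 0.22107022 0.1778364 ] -179.45930157926495 [-3.26794056 -3.53431235 10.71232482] [-0.60886337  0.70942803  0.04849109]
```

Call:
arm_command([
  [[0,0,-5,-0.0003,-0.0005,0,255],[0,0,-5,0,0,0,255],[0,0,-5,0,0,0,255],[0,0,-5,0,0,0,255],[0,0,-5,0,0,0,255],[0,0,-5,0,0,0,255],[0,0,0,0,0,0,255]],
])

```text
clock: 14.35
tool_pos: [0.557, 0.2201, 0.1779]
tcp_rot: [[-0.87, 0.492, 0.003], [0.492, 0.87, -0.002], [-0.003, -0.001, -1.0]]
contact_force: [-2.1, -4.0, 10.1]
width: 0.0133
finger_force: 60.2
```

Call:
arm_command([
  [[0,0,-5,-0.0003,-0.0003,-0.0002,255],[0,0,-5,0,0,0,255],[0,0,-5,0,0,0,255],[0,0,-5,0,0,0,255],[0,0,-5,0,0,0,255],[0,0,-5,0,0,0,255],[0,0,-5,0,0,0,255],[0,0,-5,0,0,0,255],[0,0,-2,0,0,0,255],[0,0,0,0,0,0,255],[0,0,0,0,0,0,255]],
])

```text
clock: 15.45
tool_pos: [0.556, 0.2189, 0.1774]
tcp_rot: [[-0.319, 0.948, 0.001], [0.948, 0.319, -0.004], [-0.004, -0.0, -1.0]]
contact_force: [-3.1, -5.1, 11.0]
width: 0.0135
finger_force: 60.3
```

```bash
python3 -c "
from h import *
s=robot.sense();print(s['tool_pos'],np.degrees(np.arctan2(s['tcp_rot'][1][0],s['tcp_rot'][0][0])),s['contact_force'],s['torque'])"
```

```text
[0.55600927 0.21894743 0.17739322] 108.57948676666865 [-3.09321518 -5.07918452 11.01401292] [-1.39809572  0.74373293  0.08135244]
```

Call:
arm_command([
  [[0,0,0,-0.0003,-0.0005,0.001,255],[0,0,0,0,0,0.001,255],[0,0,0,0,0,0.001,255],[0,0,0,0,0,0.001,255],[0,0,0,0,0,0,255],[0,0,0,0,0,0,255]],
])

```text
clock: 16.05
tool_pos: [0.5557, 0.2189, 0.1806]
tcp_rot: [[-0.319, 0.948, 0.001], [0.948, 0.319, -0.003], [-0.003, -0.0, -1.0]]
contact_force: [-1.4, -4.1, 6.5]
width: 0.0132
finger_force: 59.9
```

Call:
arm_command([
  [[0,0,0,0,0,0.001,255],[0,0,0,0,0,0.001,255],[0,0,0,0,0,0,255],[0,0,0,0,0,0,255]],
])

```text
clock: 16.45
tool_pos: [0.5556, 0.2189, 0.1819]
tcp_rot: [[-0.319, 0.948, 0.0], [0.948, 0.319, -0.003], [-0.003, -0.001, -1.0]]
contact_force: [-0.3, -5.1, 5.2]
width: 0.0136
finger_force: 59.3
```

```bash
python3 -c "
from h import *
s=robot.sense();print(s['tool_pos'],np.degrees(np.arctan2(s['tcp_rot'][1][0],s['tcp_rot'][0][0])),s['contact_force'],s['torque'])"
```

```text
[0.55560069 0.21892911 0.18189573] 108.58460232229228 [-0.3116282  -5.10317081  5.21555177] [-1.24818627  0.18119359  0.04944444]
```

```bash
python3 - <<'E'
from h import *
s=robot.sense()
p,d=robot.get_image('wrist');np.savez('pics/w4.npz',p=p,d=d,R=s['tcp_rot'],t=s['tool_pos'])
C=cloud('wrist',d,s);m=np.hypot(C[...,0]-.5562,C[...,1]-.2202)<.0135
q=C[m];print(np.histogram(q[:,2],bins=np.arange(.14,.19,.002)))
P,D=robot.get_image('top')
a=cv2.resize(p[150:290,215:355,::-1],(600,600),interpolation=cv2.INTER_CUBIC)
cv2.imwrite('pics/w4.png',a)
E
```

```text
(array([  0,   0,   0,   0,   0,   8,  24,  31,  84,  31, 137, 438,   8,
         0,   0,   0,   0,   0,   0,   1,   2,   3,   4,  21]), array([0.14 , 0.142, 0.144, 0.146, 0.148, 0.15 , 0.152, 0.154, 0.156,
       0.158, 0.16 , 0.162, 0.164, 0.166, 0.168, 0.17 , 0.172, 0.174,
       0.176, 0.178, 0.18 , 0.182, 0.184, 0.186, 0.188]))
```

View pics/w4.png

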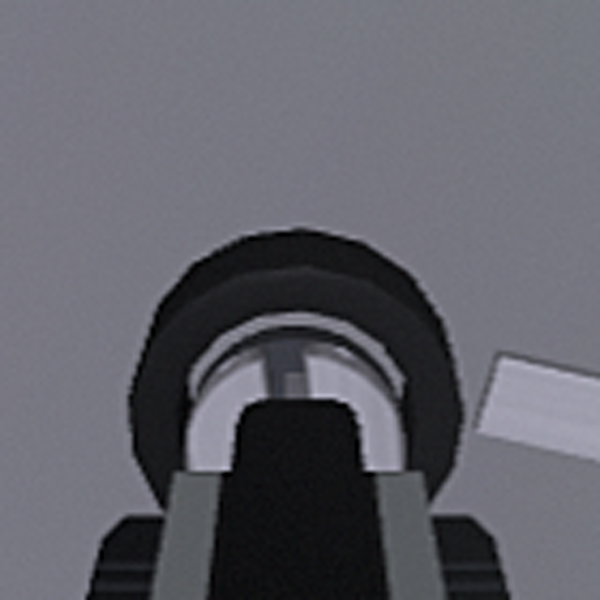

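The slot has turned with the blade and the stud top is now at ≈0.1625 (3.5 mm lower than 0.166): caught. Ease the key up while watching force.

Call:
arm_command([
  [[0,0,0,0,-0.0005,0.001,255],[0,0,0,0,0,0.001,255],[0,0,0,0,0,0,255],[0,0,0,0,0,0,255]],
])

```text
clock: 16.95
tool_pos: [0.555, 0.2197, 0.1829]
tcp_rot: [[-0.319, 0.948, -0.001], [0.948, 0.319, -0.0], [0.0, -0.001, -1.0]]
contact_force: [0.2, -2.4, -2.1]
width: 0.0135
finger_force: 58.5
```

Call:
arm_command([
  [[0,0,0,0,0,0.001,255],[0,0,0,0,0,0.001,255],[0,0,0,0,0,0,255],[0,0,0,0,0,0,255]],
])

```text
clock: 17.35
tool_pos: [0.5547, 0.2204, 0.1855]
tcp_rot: [[-0.32, 0.948, -0.001], [0.948, 0.32, 0.001], [0.002, -0.001, -1.0]]
contact_force: [-0.6, 0.4, -2.6]
width: 0.0133
finger_force: 58.5
```

```bash
python3 - <<'E'
from h import *
s=robot.sense();print(s['tool_pos'],s['contact_force'],s['torque'])
p,d=robot.get_image('wrist');np.savez('pics/w5.npz',p=p,d=d,R=s['tcp_rot'],t=s['tool_pos'])
C=cloud('wrist',d,s);m=np.hypot(C[...,0]-.5562,C[...,1]-.2202)<.0135
q=C[m][:,2];print(np.median(q[(q>.16)&(q<.17)]),np.histogram(q,bins=np.arange(.154,.172,.001))[0])
E
```

```text
[0.55471478 0.22043586 0.18554076] [-0.60756984  0.40348794 -2.56839908] [0.15295289 0.29256323 0.01372691]
0.16323661562333283 [  4   6  26  48  13   2  12  27 159 260  61   3   3   4   5   0   0]
```

Call:
arm_command([
  [[0,0,0,0,0,0.002,255],[0,0,0,0,0,0.003,255],[0,0,0,0,0,0.005,255],[0,0,0,0,0,0.01,255],[0,0,0,0,0,0.02,255],[0,0,0,0,0,0.02,255],[0,0,0,0,0,0,255],[0,0,0,0,0,0,255],[0,0,0,0,0,0,255]],
])

```text
clock: 18.3
tool_pos: [0.5549, 0.2196, 0.2449]
tcp_rot: [[-0.319, 0.948, -0.001], [0.948, 0.319, -0.0], [0.0, -0.001, -1.0]]
contact_force: [-0.6, -0.2, -3.0]
width: 0.013
finger_force: 58.7
```

```bash
python3 - <<'E'
from h import *
s=robot.sense();print(s['tool_pos'],s['contact_force'],s['torque'],np.degrees(np.arctan2(s['tcp_rot'][1][0],s['tcp_rot'][0][0])))
def ana(p,d,s):
    C=cloud('wrist',d,s);m=np.hypot(C[...,0]-.5562,C[...,1]-.2202)<.0135
    q=C[m];z=q[:,2];t=np.median(z[(z>.16)&(z<.17)]);print('stud top',t)
    f=q[(z<t-.003)&(z>t-.008)&(np.hypot(q[:,0]-.5562,q[:,1]-.2202)<.012)][:,:2];V=np.linalg.svd(f-f.mean(0))[2];print('slot',len(f),np.degrees(np.arctan2(V[0,1],V[0,0]))%180)
    # key in tool frame
    w=(C.reshape(-1,3)-s['tool_pos'])@s['tcp_rot'];k=w[(abs(w[:,1])<.006)&(w[:,0]<.03)&(w[:,0]>-.03)&(w[:,2]>-.05)&(w[:,2]<.04)]
    print('key pts tool frame',len(k),np.percentile(k,[1,50,99],axis=0).round(4));return w
p,d=robot.get_image('wrist');np.savez('pics/w6.npz',p=p,d=d,R=s['tcp_rot'],t=s['tool_pos'])
ana(p,d,s)
z=np.load('pics/w3.npz');print('before');ana(z['p'],z['d'],dict(tcp_rot=z['R'],tool_pos=z['t']))
a=z['p'][140:290,215:355,::-1];b=p[140:290,215:355,::-1]
cv2.imwrite('pics/w6.png',cv2.resize(np.hstack([a,b]),None,fx=2.8,fy=2.8,interpolation=cv2.INTER_CUBIC))
E
```

```text
[0.5548611  0.21956902 0.24491581] [-0.62425153 -0.16780004 -3.0003171 ] [ 0.01071593  0.02232049 -0.00087354] 108.61363843529611
stud top 0.16308613187789361
slot 187 121.97454721907678
key pts tool frame 3682 [[-0.0128 -0.0058 -0.0437]
 [ 0.0112  0.0002 -0.0417]
 [ 0.0156  0.0059  0.0044]]
before
stud top 0.16585088490152686
slot 204 21.567557165558682
key pts tool frame 3683 [[-0.0128 -0.0058 -0.0438]
 [ 0.0112  0.0002 -0.0417]
 [ 0.0156  0.0059  0.0046]]
```

View pics/w6.png

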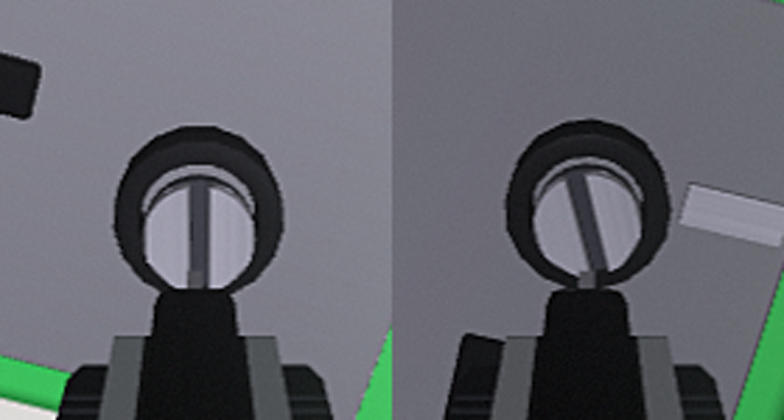

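Right view: slot now at 122° (stud turned ≈78.6° = 1.37 rad, ≈3 mm lower) – consistent with resting in its catch; key unmoved in the fingers. Bring the key back.

Call:
arm_command([
  [[0,0,-1.58,-0.00225,-0.0359,0,255],[0,0,-1.58,-0.00225,-0.0359,0,255],[0,0,-1.58,-0.00225,-0.0359,0,255],[0,0,-1.58,-0.00225,-0.0359,0,255],[0,0,-1.58,-0.00225,-0.0359,0,255],[0,0,-1.58,-0.00225,-0.0359,0,255],[0,0,-1.58,-0.00225,-0.0359,0,255],[0,0,-1.58,-0.00225,-0.0359,0,255],[0,0,-1.58,-0.00225,-0.0359,-0.02,255],[0,0,-1.58,-0.00225,-0.0359,-0.02,255],[0,0,-1.58,-0.00225,-0.0359,-0.02,255],[0,0,-1.58,-0.00225,-0.0359,-0.02,255],[0,0,-1.58,-0.00225,-0.0359,-0.02,255],[0,0,-1.58,-0.00225,-0.0359,-0.02,255],[0,0,0,0,0,-0.02,255],[0,0,0,0,0,-0.02,255],[0,0,0,0,0,0,255],[0,0,0,0,0,0,255],[0,0,0,0,0,0,255],[0,0,0,0,0,0,255]],
])

```text
clock: 20.35
tool_pos: [0.5249, -0.2831, 0.0872]
tcp_rot: [[0.061, 0.998, 0.002], [0.998, -0.061, -0.001], [-0.001, 0.002, -1.0]]
contact_force: [-0.2, -0.6, 0.1]
width: 0.0137
finger_force: 58.7
```

```bash
python3 - <<'E'
from h import *
s=robot.sense();print(s['tool_pos'],s['contact_force'],s['torque'],np.degrees(np.arctan2(s['tcp_rot'][1][0],s['tcp_rot'][0][0])))
E
```

```text
[ 0.5249167  -0.28313998  0.08721318] [-0.19557112 -0.55261852  0.14565877] [-0.06997285 -0.08871922  0.02623239] 86.52731193425097
```

Call:
arm_command([
  [[0,0,0,-0.0015,-0.0004,-0.01,255],[0,0,0,0,0,-0.01,255],[0,0,0,0,0,-0.007,255],[0,0,0,0,0,0,255],[0,0,0,0,0,0,255],[0,0,0,0,0,-0.002,255],[0,0,0,0,0,-0.002,255],[0,0,0,0,0,-0.002,255],[0,0,0,0,0,0,255],[0,0,0,0,0,0,255]],
])

```text
clock: 21.35
tool_pos: [0.5224, -0.2832, 0.0528]
tcp_rot: [[0.061, 0.998, -0.0], [0.998, -0.061, 0.0], [0.0, -0.0, -1.0]]
contact_force: [-0.4, 0.6, -0.5]
width: 0.0133
finger_force: 58.7
```

Call:
arm_command([
  [[0,0,0,0,0,-0.002,255],[0,0,0,0,0,-0.002,255],[0,0,0,0,0,0,255],[0,0,0,0,0,0,255]],
])

```text
clock: 21.75
tool_pos: [0.5223, -0.2832, 0.0487]
tcp_rot: [[0.061, 0.998, -0.0], [0.998, -0.061, 0.0], [0.0, -0.0, -1.0]]
contact_force: [-0.1, -0.2, -0.6]
width: 0.0131
finger_force: 58.7
```

Call:
arm_command([
  [[0,0,0,0.0005,0,-0.002,255],[0,0,0,0,0,-0.002,255],[0,0,0,0,0,-0.002,255],[0,0,0,0,0,-0.002,255],[0,0,0,0,0,-0.001,255],[0,0,0,0,0,0,255],[0,0,0,0,0,0,255]],
])

```text
clock: 22.45
tool_pos: [0.5229, -0.2832, 0.0398]
tcp_rot: [[0.061, 0.998, -0.0], [0.998, -0.061, -0.0], [-0.0, -0.0, -1.0]]
contact_force: [0.1, 0.2, -0.5]
width: 0.0135
finger_force: 58.7
```

Call:
arm_command([
  [[0,0,0,0,0,-0.001,255],[0,0,0,0,0,0,255],[0,0,0,0,0,0,255]],
])

```text
clock: 22.75
tool_pos: [0.5229, -0.2833, 0.0388]
tcp_rot: [[0.061, 0.998, -0.0], [0.998, -0.061, -0.0], [-0.0, -0.0, -1.0]]
contact_force: [0.1, -0.4, -2.0]
width: 0.0136
finger_force: 58.7
```

Call:
arm_command([
  [[0,0,0,0,0,-0.001,255],[0,0,0,0,0,0,255],[0,0,0,0,0,0,255]],
])

```text
clock: 23.05
tool_pos: [0.5229, -0.2832, 0.0378]
tcp_rot: [[0.061, 0.998, -0.0], [0.998, -0.061, 0.0], [0.0, -0.0, -1.0]]
contact_force: [-0.7, 0.8, -0.6]
width: 0.0132
finger_force: 58.7
```

Call:
arm_command([
  [[0,0,0,0,0,-0.0005,255],[0,0,0,0,0,0,255],[0,0,0,0,0,0,255]],
])

```text
clock: 23.35
tool_pos: [0.523, -0.2833, 0.0376]
tcp_rot: [[0.061, 0.998, 0.0], [0.998, -0.061, -0.0], [-0.0, 0.0, -1.0]]
contact_force: [-0.6, 0.5, 2.4]
width: 0.0129
finger_force: 59.2
```

Call:
arm_command([
  [[0,0,0,0,0,0,180],[0,0,0,0,0,0,120],[0,0,0,0,0,0,60],[0,0,0,0,0,0,0],[0,0,0,0,0,0,0],[0,0,0,0,0,0,0],[0,0,0,0,0,0,0],[0,0,0,0,0,0,0]],
])

```text
clock: 24.15
tool_pos: [0.5229, -0.2832, 0.0373]
tcp_rot: [[0.061, 0.998, 0.0], [0.998, -0.061, -0.0], [-0.0, 0.0, -1.0]]
contact_force: [0.5, -0.1, -0.1]
width: 0.0855
finger_force: 0.0
```

Call:
arm_command([
  [[0,0,0,0,0,0.01,0],[0,0,0,0,0,0.02,0],[0,0,0,0,0,0.025,0],[0,0,0,0,0,0.025,0],[0,0,0,0,0,0.025,0],[0,0,0,0,0,0.025,0],[0,0,0,0,0,0.025,0],[0,0,0,0,0,0,0],[0,0,0,0,0,0,0],[0,0,0,0,0,0,0]],
])

```text
clock: 25.15
tool_pos: [0.5221, -0.2827, 0.1912]
tcp_rot: [[0.061, 0.998, -0.002], [0.998, -0.061, 0.001], [0.001, -0.002, -1.0]]
contact_force: [0.2, 0.6, -0.4]
width: 0.0854
finger_force: 0.0
```

```bash
python3 - <<'E'
from h import *
s=robot.sense();print(s['tool_pos'],s['contact_force'])
p,d=robot.get_image('wrist')
C=cloud('wrist',d,s);w=C.reshape(-1,3);near=np.hypot(w[:,0]-.52,w[:,1]+.282)<.06
k=w[near&(w[:,2]>.074)&(w[:,2]<.09)];print('top',len(k),np.median(k[:,2]),cv2.minAreaRect((k[:,:2]*1000).astype(np.float32)))
t=w[near&(w[:,2]>.0275)&(w[:,2]<.0325)];print('stand',cv2.minAreaRect((t[:,:2]*1000).astype(np.float32)))
P,D=robot.get_image('top')
C=cloud('top',D);q=C[np.hypot(C[...,0]-.553,C[...,1]-.218)<.010][:,2];print('stud z top cam',np.median(q))
z=np.load('pics/top0.npz');C=cloud('top',z['d']);q=C[np.hypot(C[...,0]-.553,C[...,1]-.218)<.010][:,2];print('before',np.median(q))
A=cv2.resize(P[195:235,160:280,::-1],(780,260),interpolation=cv2.INTER_CUBIC);B=cv2.resize(p[120:300,180:380,::-1],(366,330))
o=np.zeros((590,780,3),np.uint8);o[:260]=A;o[260:,:366]=B;cv2.imwrite('pics/fin.png',o)
E
```

```text
[ 0.52212601 -0.28269471  0.1912269 ] [ 0.21576996  0.61839523 -0.41208569]
top 604 0.07992328714840502 ((524.619384765625, -282.0741271972656), (29.02810287475586, 13.106782913208008), 86.34496307373047)
stand ((522.991455078125, -283.0686340332031), (70.62696075439453, 70.10163116455078), 87.39043426513672)
stud z top cam 0.16225132727504588
before 0.16505113995955079
```

View pics/fin.png

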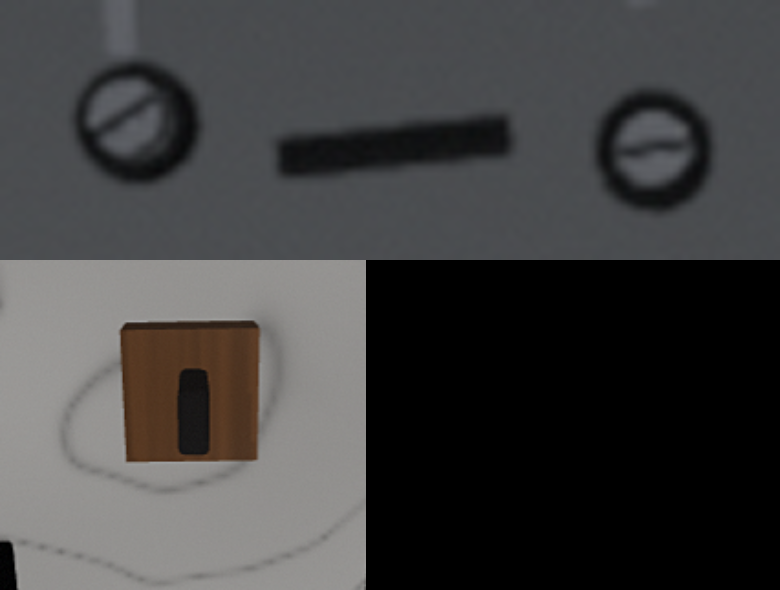

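Key stands back in its slit (top z 0.080, same place), stud lower and turned. One more close look to confirm the stud isn't creeping back.

Call:
arm_command([
  [[0,0,0,0.0021,0.0354,0.02,0],[0,0,0,0.0021,0.0354,0.02,0],[0,0,0,0.0021,0.0354,0.02,0],[0,0,0,0.0021,0.0354,0.02,0],[0,0,0,0.0021,0.0354,0,0],[0,0,0,0.0021,0.0354,0,0],[0,0,0,0.0021,0.0354,0,0],[0,0,0,0.0021,0.0354,0,0],[0,0,0,0.0021,0.0354,0,0],[0,0,0,0.0021,0.0354,0,0],[0,0,0,0.0021,0.0354,0,0],[0,0,0,0.0021,0.0354,0,0],[0,0,0,0.0021,0.0354,0,0],[0,0,0,0.0021,0.0354,0,0],[0,0,0,0,0,0,0],[0,0,0,0,0,0,0],[0,0,0,0,0,0,0],[0,0,0,0,0,0,0]],
])

```text
clock: 27.05
tool_pos: [0.5522, 0.2112, 0.272]
tcp_rot: [[0.063, 0.998, -0.001], [0.998, -0.063, -0.0], [-0.0, -0.001, -1.0]]
contact_force: [-0.4, 0.9, 0.3]
width: 0.0853
finger_force: 0.0
```

```bash
python3 - <<'E'
from h import *
def ana(p,d,s):
    C=cloud('wrist',d,s);r=np.hypot(C[...,0]-.5562,C[...,1]-.2202)
    q=C[r<.0125];z=q[:,2];t=np.median(z[(z>.158)&(z<.17)])
    f=q[(z<t-.0025)&(z>t-.008)][:,:2];V=np.linalg.svd(f-f.mean(0))[2]
    g=p.mean(2);m=(r<.0115);gi=g[m];X=C[m][:,:2];X=X[gi<np.median(gi)*.75];W=np.linalg.svd(X-X.mean(0))
    print('top',t,'slot depth',len(f),np.degrees(np.arctan2(V[0,1],V[0,0]))%180,'dark',len(X),np.degrees(np.arctan2(W[2][0,1],W[2][0,0]))%180,W[1])
for n in('w1','w3','w6'):
    z=np.load(f'pics/{n}.npz');print(n,end=' ');ana(z['p'],z['d'],dict(tcp_rot=z['R'],tool_pos=z['t']))
for i in range(2):
    s=robot.sense();p,d=robot.get_image('wrist');print(s['clock'],end=' ');ana(p,d,s)
E
```

```text
w1 top 0.16569164927516933 slot depth 161 20.635361485357237 dark 325 0.5795005998656393 [0.08345575 0.01010009]
w3 top 0.1657259046227678 slot depth 210 22.17396988247896 dark 1156 9.217912469853239 [0.21286216 0.16685718]
w6 top 0.1630197437884358 slot depth 196 122.18184538837642 dark 796 96.57494403009386 [0.15324427 0.14258203]
27.05 top 0.16309841773714134 slot depth 165 122.52921469904396 dark 312 175.97117940833982 [0.09345842 0.01031176]
27.1 top 0.16301911556333987 slot depth 167 122.2874506224972 dark 351 176.46409587266453 [0.09781236 0.01078725]
```

The stud angle and height have stayed the same for 9 s, so it is caught. Handing in.

```bash
python3 -c "
from plant import robot
print(robot.finish_job())"
```

```text
the job is handed in; nothing more can be done
None
```

The unfastened stud is pressed down, turned about 78° (1.37 rad) clockwise and holding in its catch, its angle and height unchanged over 9 s; the highest vertical force read was about 11 N, the key is back in its stand, and the job is handed in at about 27 s.

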